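# Clamp a block in the bench jig: slide knob round an L-shaped slot

### The job

Clamp the wooden block in the plywood jig: with the fingertips push the jig's black knob along the long leg of its L-shaped slot to the corner, so that the slide drives the block up to the fence, then push the knob sideways all the way to the end of the short leg, where it locks. Only push the knob, do not take it between the fingers; do not touch or lift the block yourself, and leave the tape measure, the wax tin and the screwdriver where they are. Finish clear of everything.

Things in the scene. Friction and masses are not known exactly. Their poses are not given: they have to be found in the camera images.
- jig: fixed clamping jig: plywood base 310 x 120 x 12 mm, an aluminium cover plate with an L-shaped slot at one end, a low wooden fence across the other. Origin on the bench on its long centre line; +x runs along the base towards the fence (the first push), +y the way of the short leg, z up. In this frame: base x -45 to 265 mm, cover x -30 to 105, y -55 to 55, top z 31; fence face x 241, top z 46
- slot_corner (a point): the slot's corner, on the cover's top, where the knob's axis stands at the end of the long leg: x 70, y -20, z 31 mm in the jig's frame. The slot is 16 mm wide; the long leg's centre line runs here from x 0, y -20 mm
- slot_end (a point): the blind end of the short leg, on the cover's top, where the knob's axis stands when locked: x 70, y +20, z 31 mm in the jig's frame
- knob_top (a point): centre of the flat top of the black upright cylindrical knob: 26 mm in diameter, from 2 to 47 mm above the cover (top 78 mm above the bench). A 12 mm pin under it runs in the slot with 2 mm of play each side; it cannot be lifted out. Friction about 3 N along the long leg, 1.5 N along the short; it stays where it is left, with no spring
- slide (a joint): travel of the knob and slide along the jig's +x, in m: 0 drawn back, 0.070 at the corner (stopped by the slot at 0.072). The slide's wooden jaw, 84 mm wide with a rubber face, top at z 45 mm, moves with it: its face is at x 126 mm in the jig's frame at 0 and 196 mm at 0.070
- knob (a joint): travel of the knob along the jig's +y, in m: 0 in the long leg, 0.040 at the end of the short leg (stopped by the slot at 0.042). It can grow only when the slide is at the corner
- block: loose hardwood block, 42 x 85 x 30 mm, lying on the jig's base between jaw and fence, its 85 mm side about along the jig's y; origin at the centre of its underside, z up, x along the 42 mm side. With the knob locked there are about 3 mm of play between jaw, block and fence
- tape_measure: bystander: tape measure, 36 x 87 x 64 mm, on the bench; origin under its middle
- wax_tin: bystander: flat round tin, 71 mm in diameter, 28 mm high, on the bench; origin under its middle
- screwdriver: bystander: red-handled screwdriver, 195 mm long, 28 mm thick, lying on the bench; origin under its middle
Mind the look-alikes: they are no part of the job. Of the things that look like the block, the larger one is meant.

How it is judged:
On the way, in this order (a step that is already met when the one before it is completed fails the run):
1. the knob has been pushed along the long leg to the corner (value of joint slide above 0.064 m), for 0.05 s.
2. the knob has been pushed to the end of the short leg (value of joint knob above 0.034 m), for 0.1 s.
At the end, for the whole second after the job is handed in: the knob stands at the end of the short leg (slide joint above 0.064, knob joint above 0.034), and the block lies flat and at rest between jaw and fence: centre 212 to 224 mm along the jig's x, within 30 mm of its centre line, square to it within 0.12 rad (value of joint slide above 0.064 m and value of joint knob above 0.034 m and x of block in the frame of jig between 0.212 and 0.224 m and y of block in the frame of jig between -0.03 and 0.03 m and angle between the x axis of block and the x axis of jig, either way round below 0.12 rad and angle between block's own z axis and vertical below 0.1 rad and linear speed of block below 0.01 m/s); the robot touches nothing.
It fails at once if the knob is taken between the fingers (horizontal distance between the grasp point and knob_top below 0.014 m and z of the grasp point in the frame of knob_top below 0.012 m).
It fails at once if the robot touches the block (contact force between any of the fingers, the arm and block above 0.5 N).
It fails at once if the block is lifted (height (world z) of block above 0.022 m).
It fails at once if the tape measure, the wax tin or the screwdriver is moved more than 20 mm (distance of any of tape_measure, wax_tin, screwdriver from where it was at the start of the episode above 0.02 m).
It also fails if it takes over 38 s, if anything falls off the work surface, if the arm or the gripper's body presses on something with over 40 N, if the wrist force passes 120 N, or if a joint passes its speed limit or range.

### The arm

A 6-joint arm with a two-finger parallel gripper is mounted at the origin on a cart in front of the work surface, level with it; the furniture and walls round the work are solid. World frame = base frame: x ahead of the robot, y to its left, z up, the work surface at z = 0. Lengths are in m, angles in rad, forces in N, time in s.
With the tool pointing down it reaches from about 0.375 to 0.9 m from the base axis. Payload 3.1 kg.
Tool frame: the origin (TCP) lies midway between the tips of the shut fingers; the grasp point (between the pads) lies 19 mm behind it; z points along the fingers, y is the line along which they close (so a half turn about z gives the same grasp; the last joint's range is limited). The gripper opens to 85 mm and grips with 20 to 120 N. Pads are 22 mm wide; open, the fingers measure 114 mm over their backs; the gripper's body (76 mm by 85 mm) begins 54 mm behind the grasp point. The pads swing forward as they close: fully open they stand 13 mm farther back than shut.
Start: joints at [-1.433, 0.527, 1.433, -0, 1.181, -0.178], TCP at [0.195, -0.594, 0.231] pointing down, gripper open.
Joint ranges: [-3.08, 3.08], [-0.75, 2.2], [0.22, 2.44], [-1.43, 4.57], [0, 2.65], [-2.85, 2.85]. Speed limits (rad/s): [2.79, 2.79, 3.14, 3.14, 3.14, 3.14].

### API

Orientations are given as a unit quaternion [x, y, z, w].
In Python, from station import manip gives the robot as it stands.
- The arm moves only by the tool step_arm, never from a script. Its argument "targets" is text: rows parted by semicolons, each of 4 numbers parted by spaces: the shift along the tool's x, y, z in mm, then the turn about the tool's z in degrees. A call has 1 to 12 rows; each row is the pose to reach, as a shift and turn from the pose commanded when the call began, along the tool's axes at that moment; what a row does not reach only later rows make up. A row lasts 1/10 s, in which the tool goes at most 50 mm and 8.59 degrees, less where a joint would pass 70% of its speed; a pose out of reach is approached as far as the arm can. A call with a gripper value outside its range is refused whole. "gripper" is the closure, from 0 (fully open) to 1 (shut), set as the call begins (left out, the last holds). The fingers move at their own pace and stop on an object; "squeeze" is the grip in N (left out, the last holds). Time passes only in rows, so rows that repeat a pose let the fingers close. It gives the time, the measured TCP pose, the force, the opening and the grip force at its end, in the units of the state.
- manip.sense(): the state, without advancing time (a new reading comes with each control period).
- manip.snapshot(name): name is "scene" or "side" or "wrist"; returns the picture (384x512x3 uint8, red, green, blue); there is no depth.
- manip.get_calibration(name): a dict with "fov_y" (degrees; the focal length in pixels is half the picture's height over the tangent of half this angle, whatever the lens; pixels are square), "cx", "cy" (the principal point, pixels), "k1" (the pictures are not rectified: a ray, as slopes to the right and down, at radius r is drawn at 1 + k1 r^2 times it, then the intrinsics apply), "extrinsics" (4x4, takes a point from camera to world coordinates); the wrist camera has in their place "tool_from_camera" (4x4, takes a point from camera to tool coordinates, whose origin is the TCP and whose axes are the flange's). Camera axes: x right, y down, z forward; pixel columns grow to the right and rows downward; lengths in m; the calibration is good to about 2 mm. A picture is of the moment at which its call begins: read the wrist's pose just before it. get_calibration takes no time and is no camera call.
- manip.sign_off(): hands the job in; it is judged then, once.
Trained networks look in the newest picture that a camera, given by its name, has taken for a name from the list of things; names that differ only in an ending like _2 or _b are one class to them, and where a whole thing is asked for, a point or a joint stands for the part that bears it (a point fixed in the world has none). Each returns a list of dicts, best first, with "p" (0 to 1); they miss things now and then, are a little off and sometimes report something else, mostly with a low value. They report only what shows in the picture. A call takes as long as a camera call. They do not tell look-alikes from the thing itself.
- manip.recognise(camera, query): "position" ([column, row] in pixels, amid what is visible of it).
- manip.masks_of(camera, query): "pixels" (384x512 bool, what is visible of it) and "position" ([column, row] in pixels, amid what is visible of it).
- manip.mark_of(camera, query): "position" ([column, row] in pixels: a listed point, or the origin of a listed thing).
The state is a dict: "t": time; "q": joint angles; "qd": joint speeds; "tau": joint torques, N m; "tcp_pos": TCP position; "tool_rot": TCP orientation; "force": force on the tool from outside, world axes, zero at the start; "ft_torque": the same for the moment, N m; "finger_gap": opening from 0.0 (shut) to 1.0 (fully open); "gripper_force": force on a finger pad.
Only numpy, scipy, OpenCV 4.12 (cv2) and the standard library are available. Lean on these libraries where they do the work, as an engineer would, in place of code of your own. Each camera call takes 0.05 s, during which the arm holds its last target. There are 200 camera calls.

## Working session

There is one attempt and no reset: what is moved stays moved. The work goes in short steps, Python scripts to look and compute and a tool call to move; the robot and the scene stay as the last step left them, time stands still between calls to the robot, and variables do not carry over. Pictures are saved under pics/ and viewed, at most 10 in all, crops included, and the job is handed in when it is done.

Besides the shell and the picture viewer there is one more tool, called after ">>>" by a JSON object that holds its "name" and its "arguments", one argument or row to a line. step_arm: Moves the arm, as the interface text tells. Its arguments: {"type":"object","properties":{"targets":{"type":"string"},"gripper":{"type":"number"},"squeeze":{"type":"number"}},"required":["targets"]}

```bash
mkdir -p pics
cat > h.py <<'E'
import numpy as np, cv2
from scipy.spatial.transform import Rotation as R
from station import manip
def cam(name,s=None):
    c=manip.get_calibration(name); f=192/np.tan(np.radians(c['fov_y'])/2)
    if 'extrinsics' in c: T=np.array(c['extrinsics'])
    else:
        s=s or manip.sense(); W=np.eye(4); W[:3,:3]=R.from_quat(s['tool_rot']).as_matrix(); W[:3,3]=s['tcp_pos']
        T=W@np.array(c['tool_from_camera'])
    return c,f,T
def ray(name,px,s=None):
    c,f,T=cam(name,s); d=(np.array(px,float)-[c['cx'],c['cy']])/f; u=d.copy()
    for _ in range(20): u=d/(1+c['k1']*(u@u))
    v=T[:3,:3]@np.array([u[0],u[1],1]); return T[:3,3],v/np.linalg.norm(v)
def onz(name,px,z,s=None):
    o,v=ray(name,px,s); return o+v*(z-o[2])/v[2]
def proj(name,P,s=None):
    c,f,T=cam(name,s); p=(np.array(P)-T[:3,3])@T[:3,:3]; u=p[...,:2]/p[...,2:]
    return u*(1+c['k1']*(u**2).sum(-1,keepdims=True))*f+[c['cx'],c['cy']]
def tri(rays):
    A=0;b=0
    for o,v in rays: M=np.eye(3)-np.outer(v,v); A=A+M; b=b+M@o
    p=np.linalg.solve(A,b); return p,[np.linalg.norm((np.eye(3)-np.outer(v,v))@(p-o)) for o,v in rays]
E
python3 - <<'E'
from h import *
np.set_printoptions(precision=4,suppress=True)
for n in ['scene','side']:
    im=manip.snapshot(n); cv2.imwrite(f'pics/{n}0.png',im[...,::-1])
    for q in ['jig','slot_corner','slot_end','knob_top','block','tape_measure','wax_tin','screwdriver']:
        print(n,q,[(np.round(r['position'],1).tolist(),round(r['p'],2)) for r in manip.mark_of(n,q)[:3]])
print(manip.sense())
E
```

```text
scene jig [([241.6, 206.2], 0.87)]
scene slot_corner [([239.5, 216.2], 0.79)]
scene slot_end [([250.6, 210.4], 0.57)]
scene knob_top [([231.1, 190.3], 0.57)]
scene block [([254.8, 238.7], 0.83), ([303.6, 232.5], 0.66)]
scene tape_measure []
scene wax_tin []
scene screwdriver [([290.5, 317.0], 0.75)]
side jig [([257.4, 215.5], 0.63)]
side slot_corner [([274.5, 205.2], 0.9), ([250.7, 265.1], 0.39)]
side slot_end [([260.4, 202.9], 0.9)]
side knob_top [([281.2, 198.8], 0.16)]
side block [([281.1, 196.0], 0.58), ([249.4, 186.8], 0.46)]
side tape_measure [([228.0, 288.7], 0.74)]
side wax_tin [([253.8, 262.5], 0.73)]
side screwdriver []
{'t': 0.9, 'q': array([-1.4325,  0.5274,  1.4327, -0.    ,  1.1814, -0.1785]), 'qd': array([ 0.0001,  0.0003, -0.0009,  0.0006,  0.001 , -0.0006]), 'tau': array([ -0.0012, -44.2306, -17.8424,  -0.0003,   0.0006,  -0.    ]), 'tcp_pos': array([ 0.1947, -0.5939,  0.2314]), 'tool_rot': array([ 0.9875,  0.1577, -0.    ,  0.    ]), 'force': array([-0.3535, -0.7798, -0.2748]), 'ft_torque': array([-0.0196,  0.0352, -0.0055]), 'gripper_force': 0.0, 'finger_gap': 0.9969207634815093}
```

```bash
python3 -c "
import cv2,numpy as np
cv2.imwrite('pics/both0.png',cv2.resize(np.vstack([cv2.imread('pics/scene0.png'),cv2.imread('pics/side0.png')]),(400,600)))"
```

```text
(no output)
```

View pics/scene0.png

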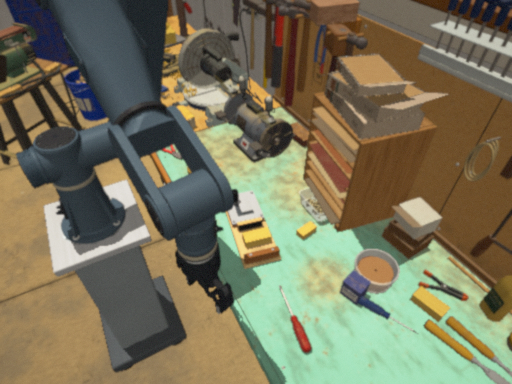

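View pics/side0.png

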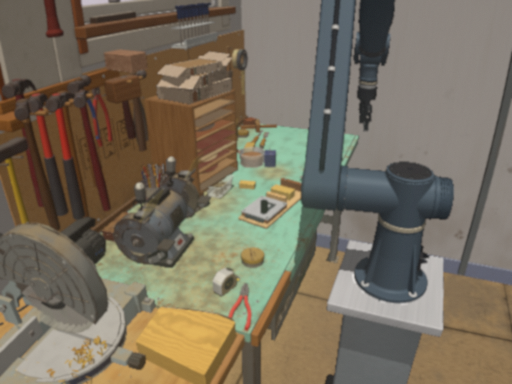

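The scene view shows the jig at about (250,230), with its fence at the lower end (262,258), the yellow block at (256,238), and a smaller look-alike at (306,230). The arm hides part of the jig. In the side view the jig spans (245,218) to (300,190) and the knob is at about (264,204). The side knob mark (281,199) is wrong.

Run:
```python
from h import *
np.set_printoptions(precision=3,suppress=True)
for n,a,b in [('corner',(239.5,216.2),(274.5,205.2)),('end',(250.6,210.4),(260.4,202.9)),('jig',(241.6,206.2),(257.4,215.5)),('block',(254.8,238.7),(281.1,196)),('knobtop',(234,193),(264,200))]:
    print(n,*tri([ray('scene',a),ray('side',b)]),onz('scene',a,.031),onz('side',b,.031))
print('tape',onz('side',(228,288),0),'tin',onz('side',(254,262),0),'scr',onz('scene',(290,317),0))
```

```text
corner [ 0.438 -0.247  0.026] [np.float64(8.755403809716923e-06), np.float64(8.755403809738614e-06)] [ 0.436 -0.251  0.031] [ 0.435 -0.239  0.031]
end [ 0.487 -0.24   0.027] [np.float64(0.003799658966456927), np.float64(0.0037996589664568395)] [ 0.482 -0.245  0.031] [ 0.489 -0.237  0.031]
jig [ 0.479 -0.188  0.005] [np.float64(0.003964888014784045), np.float64(0.003964888014784187)] [ 0.464 -0.213  0.031] [ 0.467 -0.149  0.031]
block [ 0.445 -0.346  0.013] [np.float64(0.0012920098883911514), np.float64(0.0012920098883913143)] [ 0.436 -0.359  0.031] [ 0.435 -0.314  0.031]
knobtop [ 0.453 -0.183  0.076] [np.float64(0.0024475530770794005), np.float64(0.0024475530770793875)] [ 0.469 -0.142  0.031] [ 0.485 -0.262  0.031]
tape [0.419 0.198 0.   ] tin [0.395 0.062 0.   ] scr [ 0.404 -0.619  0.   ]
```

>>> {"name": "step_arm", "arguments": {
  "targets": "30 -20 -10 0;65 -45 -20 0;100 -70 -30 0;135 -95 -40 0;170 -120 -50 0;205 -145 -60 0;240 -170 -70 0;275 -195 -80 0;310 -220 -90 0;340 -245 -90 0;350 -247 -90 0;350 -247 -90 0",
  "gripper": 1
}}

```text
t: 2.1
tcp_pos: [0.4513, -0.2493, 0.3215]
tool_rot: [0.987, 0.159, 0.0, 0.0]
force: [-0.4, -0.3, -0.7]
finger_gap: 0.002
gripper_force: 0.0
```

Run:
```python
from h import *
np.set_printoptions(precision=4,suppress=True)
s=manip.sense(); print(s['t'],s['tcp_pos'],s['tool_rot'],s['q']); print(manip.get_calibration('wrist')['tool_from_camera'])
im=manip.snapshot('wrist'); cv2.imwrite('pics/w1.png',im[...,::-1])
for q,z in [('jig',0),('slot_corner',.031),('slot_end',.031),('knob_top',.078),('block',.012)]:
    for r in manip.mark_of('wrist',q)[:2]: print(q,r['position'],r['p'],onz('wrist',r['position'],z,s))
```

```text
2.1 [ 0.4513 -0.2493  0.3215] [0.9872 0.1593 0.0002 0.0004] [-0.7215  0.2769  1.5848 -0.0003  1.2791  0.5295]
[[-0.0003 -0.9613 -0.2755  0.0679]
 [ 1.     -0.     -0.0009  0.0002]
 [ 0.0009 -0.2755  0.9613 -0.142 ]
 [ 0.      0.      0.      1.    ]]
jig [219.2, 123.6] 0.91 [ 0.4772 -0.173   0.    ]
slot_corner [254.1, 156.1] 0.7 [ 0.4479 -0.2451  0.031 ]
slot_end [208.7, 141.1] 0.7 [ 0.4481 -0.1683  0.031 ]
slot_end [264.2, 135.0] 0.61 [ 0.4852 -0.2499  0.031 ]
knob_top [207.9, 142.3] 0.51 [ 0.4535 -0.1741  0.078 ]
knob_top [220.3, 125.1] 0.22 [ 0.4822 -0.1843  0.078 ]
block [370.6, 89.2] 0.72 [ 0.6073 -0.3899  0.012 ]
```

View pics/w1.png

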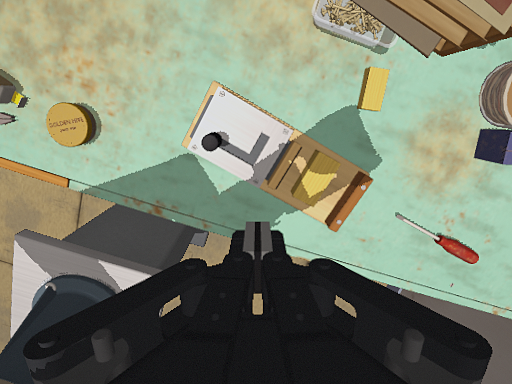

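The wrist view shows the knob at (211,141) in the back end of the long leg. The corner is near (253,156), the short leg's end near (266,135), and the block sits skewed at (320,175) before the fence at (352,203). The smaller look-alike is at (373,88).

```bash
cat >> h.py <<'E'
def jw(p,X):
    p=np.atleast_2d(np.array(p,float)); c,s=np.cos(X[2]),np.sin(X[2])
    return np.c_[X[0]+c*p[:,0]-s*p[:,1],X[1]+s*p[:,0]+c*p[:,1],p[:,2]]
E
python3 - <<'E'
from h import *
from scipy.optimize import least_squares
np.set_printoptions(precision=4,suppress=True)
s=manip.sense()
P=np.array([[-45,60,12],[265,60,12],[265,-60,12],[-45,-60,12],[70,-20,31],[70,20,31],[0,0,0],[0,-20,78]])/1e3
px=np.array([(216,83),(372,176),(337,230),(183,147),(254.1,156.1),(264.2,135),(219.2,123.6),(209,141)])
r=least_squares(lambda X:(proj('wrist',jw(P,X),s)-px).ravel(),[.479,-.175,-1.75],loss='soft_l1')
print(r.x,'\n',proj('wrist',jw(P,r.x),s)-px)
im=cv2.imread('pics/w1.png'); im=cv2.resize(im[60:260,150:410],None,fx=3,fy=3,interpolation=cv2.INTER_CUBIC)
def dr(L,c):
    q=((proj('wrist',jw(np.array(L)/1e3,r.x),s)-[150,60])*3+1).astype(int); cv2.polylines(im,[q.reshape(-1,1,2)],True,c,1)
dr(P[:4]*1e3,(0,0,255)); dr([[-30,55,31],[105,55,31],[105,-55,31],[-30,-55,31]],(255,0,0))
dr([[0,-28,31],[78,-28,31],[78,20,31],[62,20,31],[62,-12,31],[0,-12,31]],(0,255,0))
a=np.linspace(0,6.28,30); dr(np.c_[13*np.cos(a),-20+13*np.sin(a),78+0*a],(0,255,255)); dr([[241,-50,46],[241,50,46]],(255,0,255))
cv2.imwrite('pics/ov.png',im); np.save('X.npy',r.x)
for n in ['scene','side']: print(n,proj(n,jw([[.07,-.02,.031],[.07,.02,.031],[0,-.02,.078],[0,0,0]],r.x)))
print(jw(P[[4,5,7]],r.x))
for i in (7,4,5):
    q=jw(P[[i]],r.x)[0]; print('scene/side height check',proj('scene',q),proj('side',q))
print(tri([ray('wrist',(209,141),s),ray('side',(264,200)),ray('scene',(234,193))]))
E
```

```text
[ 0.4737 -0.1824 -1.7828] 
 [[-0.7767 -4.4402]
 [ 0.7824 -1.4409]
 [-3.2546 -0.6793]
 [-1.0176 -2.6492]
 [-1.3376  3.7601]
 [ 1.0346  3.4785]
 [ 3.9754  2.4812]
 [ 0.8117  0.3117]]
scene [[239.7391 215.0387]
 [251.1883 212.6097]
 [234.2031 191.1115]
 [240.5193 205.8019]]
side [[274.1737 204.0045]
 [264.9239 201.1363]
 [263.7462 200.5055]
 [259.072  218.1519]]
[[ 0.4395 -0.2466  0.031 ]
 [ 0.4786 -0.255   0.031 ]
 [ 0.4542 -0.1782  0.078 ]]
scene/side height check [234.2031 191.1115] [263.7462 200.5055]
scene/side height check [239.7391 215.0387] [274.1737 204.0045]
scene/side height check [251.1883 212.6097] [264.9239 201.1363]
(array([ 0.4532, -0.1798,  0.0762]), [np.float64(0.0032019775938486377), np.float64(0.002811735790201881), np.float64(0.0038632585435266448)])
```

View pics/ov.png

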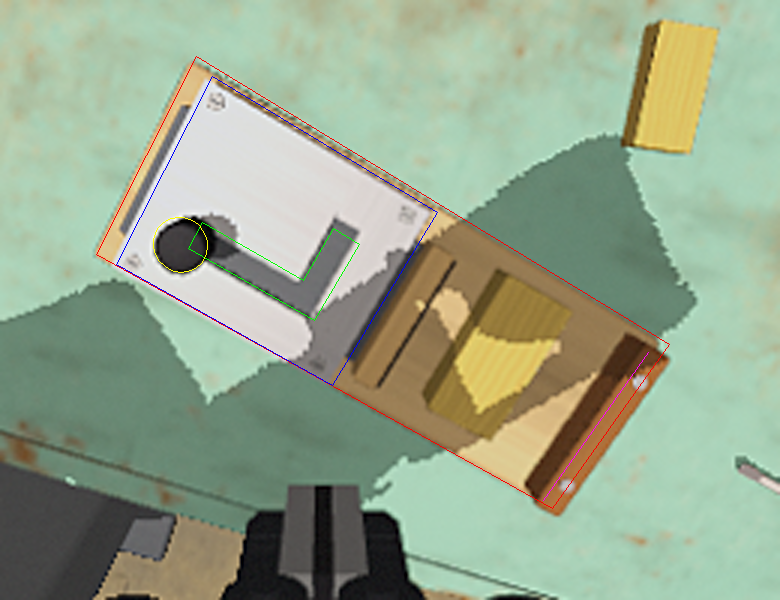

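The overlay fits the base, cover, slot, knob and fence to about 2 mm, and the other two views agree. Next I turn the tool square to the jig (tool y = jig +x, tool x = jig +y) and move it behind the knob.

>>> {"name": "step_arm", "arguments": {
  "targets": "12 -26 20 8;24 -52 50 16;36 -80 85 24;48 -105 120 30.5;48 -105 160 30.5;48 -105 200 30.5;48 -105 200 30.5;48 -105 200 30.5"
}}

```text
t: 3.2
tcp_pos: [0.4631, -0.136, 0.1213]
tool_rot: [0.994, -0.108, -0.001, -0.0]
force: [0.2, -0.0, 0.0]
finger_gap: -0.0
gripper_force: 0.0
```

```bash
cat > st.py <<'E'
from h import *
np.set_printoptions(precision=4,suppress=True)
X=np.load('X.npy'); s=manip.sense(); c,d=np.cos(X[2]),np.sin(X[2]); p=s['tcp_pos']-[X[0],X[1],0]
print('t',s['t'],'tcp in jig mm',1e3*np.array([c*p[0]+d*p[1],-d*p[0]+c*p[1],p[2]]))
M=R.from_quat(s['tool_rot']).as_matrix(); print('tool y minus jig x, deg',np.degrees(np.arctan2(M[1,1],M[0,1])-X[2]),'force jig',c*s['force'][0]+d*s['force'][1],-d*s['force'][0]+c*s['force'][1],s['force'][2])
E
python3 - <<'E'
from st import *
im=manip.snapshot('wrist'); cv2.imwrite('pics/w2.png',im[...,::-1])
for q,z in [('slot_corner',.031),('slot_end',.031),('knob_top',.078)]:
    for r in manip.mark_of('wrist',q)[:2]: print(q,r['position'],r['p'],onz('wrist',r['position'],z,s))
print(proj('wrist',jw([[.07,-.02,.031],[.07,.02,.031],[0,-.02,.078]],X),s))
E
```

```text
t 3.2 tcp in jig mm [-43.0538 -20.1286 121.2772]
tool y minus jig x, deg -0.26714742781487055 force jig 0.007782872802864861 0.19464731283422065 0.01589796876518046
slot_corner [374.9, 190.9] 0.64 [ 0.4386 -0.2417  0.031 ]
slot_end [380.9, 141.7] 0.69 [ 0.4822 -0.2513  0.031 ]
knob_top [313.5, 206.9] 0.69 [ 0.4545 -0.1777  0.078 ]
[[380.0444 188.8788]
 [385.4703 144.8769]
 [314.1928 207.158 ]]
```

View pics/w2.png

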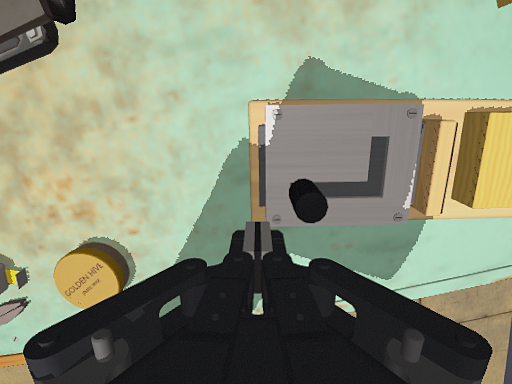

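The knob's top is at (313,207), as predicted, and the fingertips at (257,225) are just behind it in line. I go down beside the knob.

>>> {"name": "step_arm", "arguments": {
  "targets": "0 0 40 0;0 0 70 0;0 0 76 0;0 0 76 0;0 4 76 0;0 8 76 0;0 12 76 0;0 16 76 0;0 16 76 0"
}}

```text
t: 4.3
tcp_pos: [0.4602, -0.1517, 0.0458]
tool_rot: [0.994, -0.108, 0.001, 0.0]
force: [-0.4, 0.1, 0.2]
finger_gap: 0.001
gripper_force: 0.0
```

```bash
python3 st.py
```

```text
t 4.3 tcp in jig mm [-27.1163 -19.708   45.8346]
tool y minus jig x, deg -0.24399886725990272 force jig 0.003360394479987816 -0.40016182982000886 0.192754229488169
```

>>> {"name": "step_arm", "arguments": {
  "targets": "0 4 0 0;0 8 0 0;0 13 0 0;0 18 0 0;0 23 0 0;0 28 0 0;0 33 0 0;0 38 0 0;0 43 0 0;0 47 0 0;0 50 0 0;0 50 0 0"
}}

```text
t: 5.5
tcp_pos: [0.4489, -0.2005, 0.0452]
tool_rot: [0.994, -0.108, -0.0, 0.0]
force: [0.4, 0.5, 0.4]
finger_gap: 0.001
gripper_force: 0.3
```

Run:
```python
from st import *
im=manip.snapshot('wrist'); cv2.imwrite('pics/w3.png',im[...,::-1])
for r in manip.mark_of('wrist','knob_top')[:2]: print(r['position'],r['p'],onz('wrist',r['position'],.078,s))
print(jw([[.07,-.02,.078],[.05,-.02,.078]],X))
```

```text
t 5.5 tcp in jig mm [ 22.9506 -20.4843  45.2176]
tool y minus jig x, deg -0.20678593947876533 force jig -0.5878745351399348 0.32312620565390515 0.42406411049249293
[316.8, 266.4] 0.93 [ 0.4416 -0.2285  0.078 ]
[[ 0.4395 -0.2466  0.078 ]
 [ 0.4437 -0.227   0.078 ]]
```

View pics/w3.png

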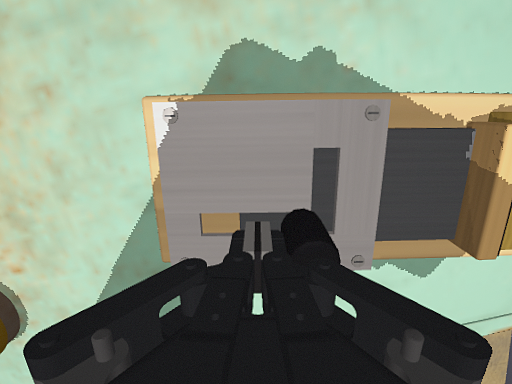

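The knob is pushed most of the way, to about x 51 mm, with its top at (310,228), and the jaw is nearing the block. I keep on to the corner.

>>> {"name": "step_arm", "arguments": {
  "targets": "0 4 0 0;0 8 0 0;0 12 0 0;0 15 0 0;0 17 0 0;0 18 0 0;0 19 0 0;0 19 0 0"
}}

```text
t: 6.4
tcp_pos: [0.445, -0.2172, 0.0452]
tool_rot: [0.994, -0.108, -0.0, -0.001]
force: [3.7, 7.0, -0.7]
finger_gap: -0.001
gripper_force: 4.0
```

Run:
```python
from st import *
for n in ['wrist','side']:
    manip.snapshot(n)
    for r in manip.mark_of(n,'knob_top')[:2]: print(n,r['position'],r['p'],onz(n,r['position'],.078,s))
print(jw([[.07,-.02,.078]],X))
```

```text
t 6.4 tcp in jig mm [ 40.1173 -20.8112  45.1686]
tool y minus jig x, deg -0.24914661268165197 force jig -7.604306027626319 2.1392126456170297 -0.6537010237789431
wrist [312.8, 262.5] 0.79 [ 0.4401 -0.2438  0.078 ]
side [276.6, 191.4] 0.51 [ 0.4348 -0.2581  0.078 ]
[[ 0.4395 -0.2466  0.078 ]]
```

>>> {"name": "step_arm", "arguments": {
  "targets": "0 1 0 0;0 2 0 0;0 3 0 0;0 3 0 0"
}}

```text
t: 7.0
tcp_pos: [0.4447, -0.2177, 0.0452]
tool_rot: [0.994, -0.109, -0.0, -0.003]
force: [10.1, 16.0, 0.6]
finger_gap: -0.005
gripper_force: 9.0
```

Run:
```python
from st import *
im=manip.snapshot('wrist'); cv2.imwrite('pics/w4.png',im[...,::-1])
```

```text
t 7.0 tcp in jig mm [ 40.6756 -21.0026  45.1998]
tool y minus jig x, deg -0.3192635385649702 force jig -17.801276436787386 6.449011403757141 0.5639966781561278
```

View pics/w4.png

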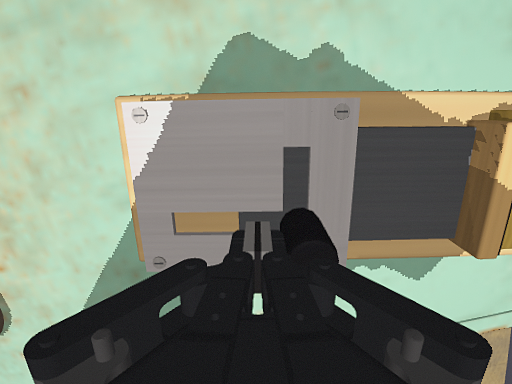

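The push has reached a hard stop: 18 N with 0.5 mm of motion. The picture shows the knob's top at (308,232) beside the short leg (columns 283–309). I check whether this stop is really the corner.

```bash
python3 - <<'E'
from st import *
print(proj('wrist',jw(np.array([[62,28,31],[78,28,31],[105,55,31],[105,-55,31],[-30,55,31]])/1e3,X),s))
for k in (64,68,72): print(k,proj('wrist',jw(np.array([[k,-20,78],[k,-7,78],[k+13,-20,78]])/1e3,X),s).tolist())
E
python3 -c "
import cv2
im=cv2.imread('pics/w4.png')[120:280,190:390];cv2.imwrite('pics/c4.png',cv2.resize(im,None,fx=3.7,fy=3.7,interpolation=2))"
```

```text
t 7.05 tcp in jig mm [ 40.6484 -21.0075  45.198 ]
tool y minus jig x, deg -0.30577942893085897 force jig -18.28133594576074 5.073695385489618 1.5236381505023844
[[291.7298 145.6428]
 [319.1742 145.5751]
 [369.8637  97.1613]
 [351.7751 269.7408]
 [129.362   98.8454]]
64 [[304.78450519547715, 262.37315506026255], [306.14068591566826, 236.96004158014298], [332.7172403907669, 262.1774369620754]]
68 [[313.3922067135703, 262.3202853978991], [315.02197016194583, 236.91228825855882], [341.2820552204752, 262.10331689082983]]
72 [[321.9892966011657, 262.26088366958874], [323.8915715508043, 236.85998854262976], [349.82877747756885, 262.022645906883]]
```

View pics/c4.png

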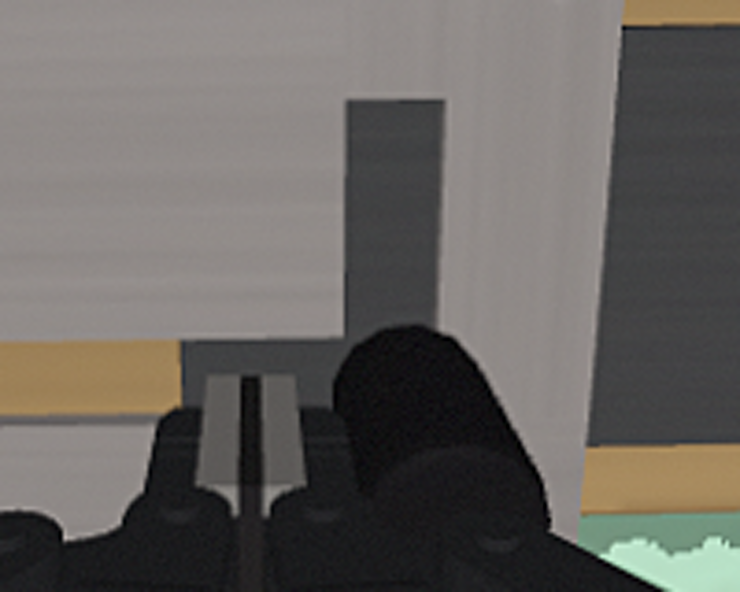

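The slot's left edge really lies at column 283, where the fit put it at 292, so the fit is about 5 mm long here. The knob's lower rim is centred on the short leg, so it is at the corner. I back off and go round to its −y side.

>>> {"name": "step_arm", "arguments": {
  "targets": "0 -8 0 0;0 -16 0 0;-15 -16 0 0;-30 -16 0 0;-44 -16 0 0;-44 -16 0 0;-44 0 0 0;-44 14 0 0;-44 24 0 0;-44 24 0 0"
}}

```text
t: 8.05
tcp_pos: [0.3971, -0.2377, 0.0454]
tool_rot: [0.994, -0.109, 0.001, 0.001]
force: [0.5, 0.4, -0.1]
finger_gap: 0.004
gripper_force: 0.0
```

Run:
```python
from st import *
im=manip.snapshot('wrist'); cv2.imwrite('pics/w5.png',im[...,::-1])
for q in ('knob_top','slot_end'):
  for r in manip.mark_of('wrist',q)[:2]: print(q,r['position'],r['p'])
```

```text
t 8.05 tcp in jig mm [ 70.2215 -63.3231  45.3802]
tool y minus jig x, deg -0.3188330868272057 force jig -0.4726582729357919 0.38459793363771494 -0.08034737474310433
knob_top [248.4, 177.0] 0.81
slot_end [244.1, 80.3] 0.86
```

View pics/w5.png

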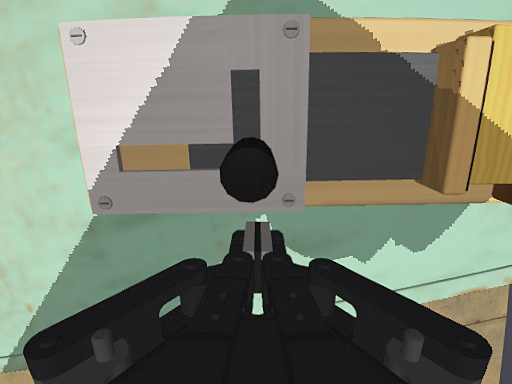

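The knob stands in the corner at (248,172), with the short leg at columns 232–260 ahead of it. The fingertips at column 258 are about 4 mm too far towards the fence, so I correct that while pushing sideways.

>>> {"name": "step_arm", "arguments": {
  "targets": "0 -4 0 0;5 -4 0 0;10 -4 0 0;15 -4 0 0;20 -4 0 0;25 -4 0 0;30 -4 0 0;35 -4 0 0;40 -4 0 0;45 -4 0 0;50 -4 0 0;50 -4 0 0"
}}

```text
t: 9.4
tcp_pos: [0.4471, -0.2425, 0.0453]
tool_rot: [0.994, -0.107, 0.001, 0.0]
force: [-0.1, 0.3, -0.5]
finger_gap: -0.003
gripper_force: 0.4
```

>>> {"name": "step_arm", "arguments": {
  "targets": "3 0 0 0;6 0 0 0;8 0 0 0;10 0 0 0;11 0 0 0;12 0 0 0;12 0 0 0"
}}

```text
t: 10.1
tcp_pos: [0.4579, -0.2447, 0.0453]
tool_rot: [0.994, -0.108, 0.0, -0.0]
force: [-2.6, 1.2, -0.2]
finger_gap: -0.003
gripper_force: 1.1
```

```bash
python3 st.py
```

```text
t 10.1 tcp in jig mm [64.2991 -2.359  45.2585]
tool y minus jig x, deg -0.20811071075830748 force jig -0.5921757684320353 -2.790190755632656 -0.22351572673069542
```

>>> {"name": "step_arm", "arguments": {
  "targets": "1 0 0 0;2 0 0 0;3 0 0 0;4 0 0 0;4 0 0 0"
}}

```text
t: 10.6
tcp_pos: [0.46, -0.245, 0.0453]
tool_rot: [0.994, -0.107, -0.002, -0.001]
force: [-7.9, -0.1, 3.1]
finger_gap: -0.004
gripper_force: 3.4
```

```bash
python3 st.py
```

```text
t 10.6 tcp in jig mm [64.1412 -0.2449 45.2609]
tool y minus jig x, deg -0.16567102694551597 force jig 1.7051766100819497 -7.6746150849628325 3.0812541137535407
```

Force is rising, so this is the stop. One more small push, then I back off, rise and look.

>>> {"name": "step_arm", "arguments": {
  "targets": "1 0 0 0;2 0 0 0;3 0 0 0;3 0 0 0"
}}

```text
t: 11.0
tcp_pos: [0.4603, -0.2449, 0.0453]
tool_rot: [0.994, -0.107, -0.005, -0.001]
force: [-13.7, -1.8, 7.3]
finger_gap: 0.001
gripper_force: 6.4
```

>>> {"name": "step_arm", "arguments": {
  "targets": "-10 0 0 0;-25 0 0 0;-40 0 0 0;-40 0 -30 0;-40 0 -70 0;-50 0 -110 0;-60 0 -150 0;-60 10 -190 0;-60 20 -220 0;-60 20 -220 0;-60 20 -220 0"
}}

```text
t: 12.1
tcp_pos: [0.4026, -0.2538, 0.2662]
tool_rot: [0.994, -0.108, 0.002, 0.001]
force: [-0.6, 0.8, -0.3]
finger_gap: -0.0
gripper_force: 0.0
```

Run:
```python
from st import *
im=manip.snapshot('wrist'); cv2.imwrite('pics/w6.png',im[...,::-1])
for q in ('knob_top','slot_end','block','slot_corner'):
  for r in manip.mark_of('wrist',q)[:2]: print(q,r['position'],r['p'])
```

```text
t 12.1 tcp in jig mm [ 84.7793 -54.538  266.1735]
tool y minus jig x, deg -0.23159441994756885 force jig -0.6341747273096047 -0.7560895404072755 -0.2906799823636466
knob_top [240.5, 103.5] 0.64
slot_end [241.9, 104.7] 0.94
block [346.9, 117.1] 0.59
slot_corner [243.6, 139.1] 0.91
```

View pics/w6.png

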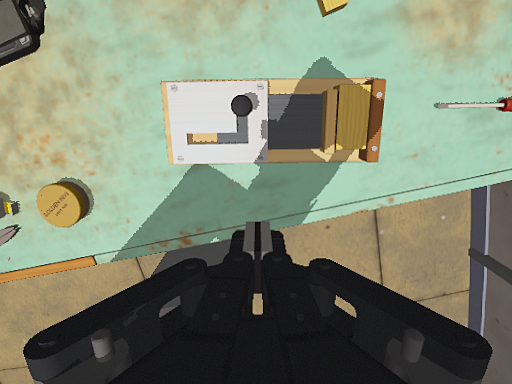

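The knob at (241,104) is at the end of the short leg. The block at (351,118) sits square and central between jaw and fence, the bystanders have not moved, and the arm is well clear.

```bash
python3 -c "
from station import manip
print(manip.sign_off())"
```

```text
the job is handed in; nothing more can be done
None
```

The job is handed in: the knob is locked at the end of the short leg, the block sits square between jaw and fence, and the arm finished clear at about 12 s; sign-off gave no verdict.

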